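# Nest the sauce dishes in the tableware box and slide it shut

## Task

Put the sauce dishes away: nest the blue and the green dish, in either order, into the white one that stands in the wooden box, so that all three sit level and fully home in one another. Set them in gently rather than dropping or jamming them, then slide the box's lid fully shut over the stack without forcing it against the dishes. Leave the other things on the table where they are.

Things in the scene. Friction and masses are not known exactly. Their poses are not given: they have to be found in the camera images.
- dish_white: white ceramic sauce dish standing loose and upright on the floor of the box's dish bay, the bottom of the stack. 26 mm high, rim 65 mm across, flat foot 38 mm across, side flaring straight, wall 3 mm, inner floor 10 mm above the underside; about 70 g. Origin: centre of its underside, z up. The three dishes differ only in colour; nested, the three are 46 mm high.
- dish_blue: dark blue ceramic sauce dish standing upright on the table, shape as the white one: 26 mm high, rim 65 mm across, flat foot 38 mm across, side flaring straight, wall 3 mm, inner floor 10 mm above the underside; about 70 g. Origin: centre of its underside, z up. Fully nested, it stands on the inner floor of the dish below, 10 mm higher, with about 1.8 mm play all round.
- dish_green: green ceramic sauce dish standing upright on the table, shape as the white one: 26 mm high, rim 65 mm across, flat foot 38 mm across, side flaring straight, wall 3 mm, inner floor 10 mm above the underside; about 70 g. Origin: centre of its underside, z up. Fully nested, it stands on the inner floor of the dish below, 10 mm higher, with about 1.8 mm play all round.
- box: dark wooden box fixed to the table, 152 (x) by 278 (y) by 56 mm high, walls and floor 6 mm, open on top; a 6 mm full-height cross wall in the middle makes two bays, each 140 (x) by 130 (y) mm and 50 mm deep inside. The dish bay is on the box's +y side; the -y bay holds chopstick rests. Origin: centre of its underside, z up.
- bay (a point): centre of the floor of the dish bay, 6 mm above the table, axes as the box's.
- lid (a joint): travel (m) of the box's flat wooden sliding lid: 0 = shut over the dish bay, growing toward the box's -y side to 0.138 = fully open over the other bay. Lid 160 (x) by 136 (y) mm, underside 0.5 mm above the box's rim (4 mm above a well nested stack), top 63.5 mm above the table. Captive, 1.5 N friction, stays where left.
- lid_bar (a point): centre of the top of the brass grip bar in the middle of the lid: bar 60 mm long along the box's x, 16 mm wide along its y, 22 mm high above the lid's top; this point is 85.5 mm above the table. Axes as the box's; moving the bar toward the box's +y shuts the lid.
- shaker: glass spice shaker with a steel cap, 38 mm across, 73 mm high; leave it. Origin: centre of its underside.
- rice_bowl: black rice bowl, 114 mm across, 60 mm high; leave it. Origin: centre of its underside.
- teacup: brown teacup, 72 mm across, 75 mm high; leave it. Origin: centre of its underside.
- stick_case: red plastic chopstick case lying flat, 36 (x) by 245 (y) by 23 mm high; leave it. Origin: centre of its underside.
- soy_bottle: dark soy bottle with a red cap, 54 mm across, 132 mm high; leave it. Origin: centre of its underside.
- tea_caddy: round wooden tea caddy, 74 mm across, 83 mm high; leave it. Origin: centre of its underside.
- pickle_plate: square blue plate, 85 by 85 by 18 mm; leave it. Origin: centre of its underside.
Things that resemble listed ones, but are neither listed nor needed, are in the scene too. There is more than one size of the dish_green; the job needs the middle-sized. What is shaped like the dish_blue but orange is not meant.

How it is judged (in metres and radians):
On the way:
1. the blue and green dishes are nested fully home in the white dish in the box, let go and at rest (horizontal distance between dish_white and bay below 0.035 m and z of dish_white in the frame of bay below 0.004 m and angle between dish_white's own z axis and vertical below 0.06 rad and ((horizontal distance between dish_blue and dish_white below 0.004 m and z of dish_blue in the frame of dish_white between 0.0075 and 0.0125 m and angle between the z axis of dish_blue and the z axis of dish_white, either way round below 0.08 rad and horizontal distance between dish_green and dish_blue below 0.004 m and z of dish_green in the frame of dish_blue between 0.0075 and 0.0125 m and angle between the z axis of dish_green and the z axis of dish_blue, either way round below 0.08 rad) or (horizontal distance between dish_green and dish_white below 0.004 m and z of dish_green in the frame of dish_white between 0.0075 and 0.0125 m and angle between the z axis of dish_green and the z axis of dish_white, either way round below 0.08 rad and horizontal distance between dish_blue and dish_green below 0.004 m and z of dish_blue in the frame of dish_green between 0.0075 and 0.0125 m and angle between the z axis of dish_blue and the z axis of dish_green, either way round below 0.08 rad)) and contact force between each of dish_white, dish_blue, dish_green and the fingers below 0.1 N and linear speed of each of dish_white, dish_blue, dish_green below 0.02 m/s), for 0.2 s.
At the end, for the whole second after the job is handed in: White dish level (0.06 rad) on the dish bay floor, within 35 mm of its centre; blue and green nested above it in either order, each within 4 mm of centre, 7.5 to 12.5 mm above and within 0.08 rad of the one below; dishes released, at rest; lid still, within 6 mm of shut (all of step 1 and value of joint lid below 0.006 m and velocity of joint lid below 0.01 m/s); the robot touches nothing.
It fails at once if a sauce dish is banged or jammed (over 30 N against another dish) (contact force between dish_white and dish_blue above 30 N or contact force between any of dish_white, dish_blue and dish_green above 30 N).
It fails at once if the lid is forced against a dish (over 12 N) (contact force between lid and dish_white above 12 N or contact force between lid and dish_blue above 12 N or contact force between lid and dish_green above 12 N).
It fails at once if a sauce dish is dropped or knocked loose (faster than 0.5 m/s, as after a free fall of about 13 mm, with no finger on it) ((linear speed of dish_white above 0.5 m/s and contact force between dish_white and the fingers below 0.05 N) or (linear speed of dish_blue above 0.5 m/s and contact force between dish_blue and the fingers below 0.05 N) or (linear speed of dish_green above 0.5 m/s and contact force between dish_green and the fingers below 0.05 N)).
It fails at once if another thing on the table is moved more than 40 mm or tipped (distance of any of shaker, rice_bowl, teacup, stick_case, soy_bottle, tea_caddy, pickle_plate from where it was at the start of the episode above 0.04 m or angle between any of shaker, rice_bowl, teacup, stick_case, soy_bottle, tea_caddy, pickle_plate's own z axis and vertical above 0.4 rad).
It also fails if it takes over 72 s, if anything falls off the work surface, if the arm or the gripper's body presses on something with over 40 N, if the wrist force passes 120 N, or if a joint passes its speed limit or range.

## Robot

A 6-joint arm with a two-finger parallel gripper is mounted at the origin on the work surface. World frame = base frame: x ahead of the robot, y to its left, z up, the work surface at z = 0. Lengths are in mm, angles in rad, forces in N, time in s.
With the tool pointing down it reaches from about 300 to 775 mm from the base axis. Payload 14.6 kg.
Tool frame: the origin (TCP) lies on the mounting face of the last link; the fingertips stand 199 mm ahead of it and the grasp point (between the pads) lies 180 mm ahead of it; z points along the fingers, y is the line along which they close (so a half turn about z gives the same grasp; the last joint's range is limited). The gripper opens to 94 mm and grips with 3 to 60 N. Pads are 16 mm wide; open, the fingers measure 119 mm over their backs; the gripper's body (75 mm by 177 mm) begins 78 mm behind the grasp point.
Start: joints at [-1.22, 0.3, 1.521, -0, 1.321, -0.067], TCP at [223.155, -502.685, 404.646] pointing down, gripper open.
Joint ranges: [-3.03, 3.03], [-0.79, 2.21], [0.23, 2.52], [-1.04, 4.18], [0, 3.07], [-2.55, 2.55]. Speed limits (rad/s): [2.22, 2.22, 2.57, 3.14, 3.14, 3.14].

## Interface

Orientations are given as [roll, pitch, yaw] about the fixed x, y, z axes, in that order (R = Rz(yaw) Ry(pitch) Rx(roll)).
In Python, from cell import manip gives the robot as it stands. The module is installed in compiled form; this text tells all that it offers.
- The arm moves only by the shell command python3 -m creep 'ROWS' [FORCE]. ROWS is a JSON object of lists of equal length, an entry for each row: "slide": the shift along the world's x, y, z in cm, a list of three; "turn": the turn about the world's z in rad; "claw": the opening, from 0 (shut) to 1 (fully open). A call has 1 to 8 rows; each row shifts and turns the commanded pose from where the row before left it; what a row does not reach is not made up. A row lasts 1/8 s, in which the tool goes at most 62.5 mm and 10.7 degrees, less where a joint would pass 70% of its speed; a pose out of reach is approached as far as the arm can. A call with a gripper value outside its range is refused whole. The fingers move at their own pace and stop on an object; FORCE is the grip in N (left out, the last holds). Time passes only in rows, so rows that do not move let the fingers close. It gives the time, the measured TCP pose, the force, the opening and the grip force at its end, in the units of the state.
- manip.read_state(): the state, without advancing time (a new reading comes with each control period).
- manip.camera(name): name is "scene" or "top" or "wrist"; returns (picture, depth): 480x640x3 uint8, red, green, blue; 480x640 float32, mm along the optical axis (not along the pixel's ray), 0 where there is no reading.
- manip.calibration(name): a dict with "intrinsics" (3x3 intrinsics, pixels), "pose" (4x4, takes a point from camera to world coordinates). Camera axes: x right, y up, looking along -z (the intrinsics and any distortion apply to the point x, -y, -z); pixel columns grow to the right and rows downward; lengths in mm; the calibration is good to about 2 mm. A picture is of the moment at which its call begins: read the wrist's pose just before it. calibration takes no time and is no camera call; for the wrist camera it gives the pose at the moment of the call.
- manip.sign_off(): hands the job in; it is judged then, once.
Trained networks look in the newest picture that a camera, given by its name, has taken for a name from the list of things; names that differ only in an ending like _2 or _b are one class to them, and where a whole thing is asked for, a point or a joint stands for the part that bears it (a point fixed in the world has none). Each returns a list of dicts, best first, with "score" (0 to 1); they miss things now and then, are a little off and sometimes report something else, mostly with a low value. They report only what shows in the picture. A call takes as long as a camera call. They do not tell look-alikes from the thing itself.
- manip.cut_out(query, camera): "mask" (480x640 bool, what is visible of it) and "position" ([column, row] in pixels, amid what is visible of it).
The state is a dict: "clock": time; "joints": joint angles; "qd": joint speeds; "effort": joint torques, N m; "eef_pos": TCP position; "eef_rot": TCP orientation; "wrist_force": force on the tool from outside, world axes, zero at the start; "moment": the same for the moment, N m; "finger_gap": finger opening in mm; "finger_force": force on a finger pad.
Only numpy, scipy, OpenCV 4.12 (cv2) and the standard library are available. Lean on these libraries where they do the work, as an engineer would, in place of code of your own. Each camera call takes 0.05 s, during which the arm holds its last target. There are 200 camera calls.

## Working session

There is one attempt and no reset: what is moved stays moved. The work goes in short steps, Python scripts to look and compute and a shell command to move; the robot and the scene stay as the last step left them, time stands still between calls to the robot, and variables do not carry over. Pictures are saved under pics/ and viewed, at most 10 in all, crops included, and the job is handed in when it is done.

```bash
mkdir -p pics; cat > h.py <<'E'
import numpy as np, cv2
from cell import manip
def pts(cam, depth, cal=None):
    c=cal or manip.calibration(cam); K=np.array(c["intrinsics"]); P=np.array(c["pose"])
    v,u=np.mgrid[0:480,0:640]; d=depth
    x=(u-K[0,2])/K[0,0]*d; y=-(v-K[1,2])/K[1,1]*d
    p=np.stack([x,y,-d,np.ones_like(d)],-1)
    return (p@P.T)[...,:3]
def snap(cam,name):
    cal=manip.calibration(cam); im,d=manip.camera(cam)
    cv2.imwrite(f"pics/{name}.png",im[...,::-1]); return im,d,pts(cam,d,cal)
E
python3 - <<'E'
from h import *
im,d,P=snap("top","top1")
print({k:np.round(v,1).tolist() for k,v in manip.calibration("top").items() if hasattr(v,'shape') or isinstance(v,list)})
np.save("P.npy",P)
for q in ["dish_white","dish_blue","dish_green","box","lid","lid_bar"]:
    for r in manip.cut_out(q,"top")[:4]:
        m=r["mask"]&(d>0); p=P[m]
        print(q,round(r["score"],2),np.round(r["position"]),np.round(p.min(0)),np.round(p.max(0)),np.round(np.median(p,0)))
im2,_,_=snap("scene","scene1")
E
```

```text
{'intrinsics': [[475.8, 0.0, 329.1], [0.0, 475.8, 243.1], [0.0, 0.0, 1.0]], 'pose': [[-0.0, 1.0, -0.1, 475.5], [-1.0, 0.0, 0.0, 11.5], [0.0, 0.1, 1.0, 1121.9], [0.0, 0.0, 0.0, 1.0]]}
dish_white 0.69 [300. 215.] [612.  13.  10.] [675.  71.  38.] [645.  44.  20.]
dish_blue 0.69 [434. 301.] [ 405. -301.   -2.] [ 467. -235.   31.] [ 434. -270.   14.]
dish_blue 0.62 [441. 352.] [ 285. -314.   -5.] [ 353. -243.   30.] [ 321. -277.   13.]
dish_blue 0.33 [212. 301.] [403. 206.  -2.] [467. 267.  31.] [435. 238.  14.]
dish_green 0.63 [199. 356.] [273. 226.  -1.] [359. 310.  38.] [315. 271.  19.]
dish_green 0.56 [260. 319.] [376. 115.   2.] [419. 159.  23.] [398. 138.  10.]
dish_green 0.55 [213. 302.] [406. 206.  -1.] [467. 267.  31.] [435. 237.  14.]
dish_green 0.16 [178. 179.] [682. 288.  -3.] [759. 373. 136.] [701. 305.  85.]
box 0.92 [333. 211.] [ 554. -179.   -4.] [737. 122.  90.] [641. -36.  60.]
lid 0.66 [353. 214.] [ 554. -163.   -5.] [738. -11.  90.] [636. -83.  64.]
lid_bar 0.95 [353. 214.] [ 554. -166.   -4.] [732. -11.  90.] [635. -83.  64.]
```

View pics/top1.png

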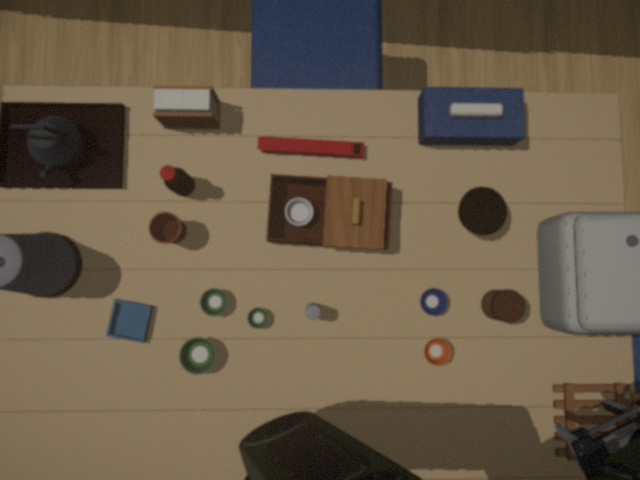

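View pics/scene1.png

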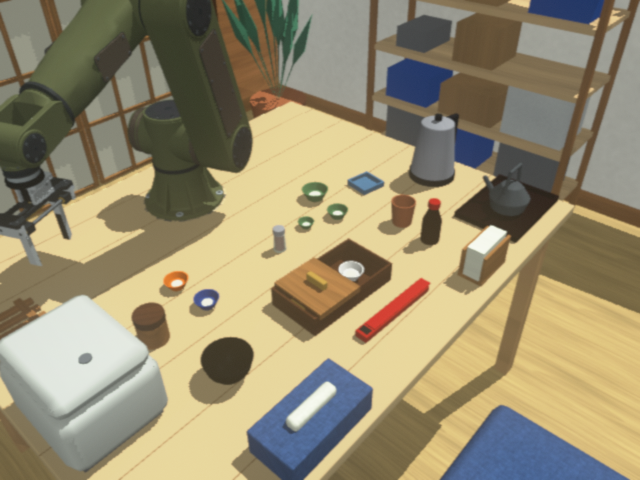

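Look-alikes: green dishes at (214,302) mid-size, (200,356) large and (259,318) small. The bowls at (433,301) blue and (438,351) orange are the other pair. I choose (214,302) and (433,301), and check both in a crop.

```bash
python3 - <<'E'
from h import *
im=cv2.imread("pics/top1.png"); P=np.load("P.npy")
c=np.hstack([cv2.resize(im[y-50:y+50,x-50:x+50],(390,390)) for x,y in [(220,325),(435,320)]])
cv2.imwrite("pics/crop.png",c)
s=manip.read_state(); print({k:np.round(v,3).tolist() for k,v in s.items()})
c=manip.calibration("wrist");print(np.round(c["intrinsics"],1).tolist(),np.round(c["pose"],3).tolist())
def circ(cx,cy,zlo,R):
    m=(np.hypot(P[...,0]-cx,P[...,1]-cy)<R)&(P[...,2]>zlo)
    p=P[m][:,:2].astype(np.float32); (c,r)=cv2.minEnclosingCircle(p); print(np.round(c,1),round(r,1),len(p))
circ(435,-269,20,45); circ(435,237,20,45); circ(645,42,27,38)
m=(abs(P[...,2]-63)<4)&(abs(P[...,0]-640)<110)&(abs(P[...,1]+83)<100)
print("lid",cv2.minAreaRect(P[m][:,:2].astype(np.float32)))
m=(abs(P[...,2]-56)<12)&(abs(P[...,0]-640)<110)&(abs(P[...,1]+30)<170)
print("box",cv2.minAreaRect(P[m][:,:2].astype(np.float32)))
m=(P[...,2]>75)&(P[...,2]<95)&(abs(P[...,0]-640)<80)&(abs(P[...,1]+83)<60)
print("bar",cv2.minAreaRect(P[m][:,:2].astype(np.float32)))
E
```

```text
{'clock': 0.4, 'joints': [-1.22, 0.3, 1.521, 0.0, 1.321, -0.067], 'qd': [0.002, -0.002, 0.0, 0.004, 0.0, 0.001], 'effort': [-0.001, -53.12, -35.26, 0.071, 0.022, 0.0], 'eef_pos': [223.165, -502.683, 404.56], 'eef_rot': [-3.141, -0.0, 0.418], 'wrist_force': [-0.764, -0.096, -0.494], 'moment': [0.022, -0.046, -0.029], 'finger_force': 0.0, 'finger_gap': 94.361}
[[333.4, 0.0, 321.5], [0.0, 333.4, 240.5], [0.0, 0.0, 1.0]] [[0.407, 0.883, 0.233, 290.161], [-0.914, 0.393, 0.104, -471.962], [0.001, -0.255, 0.967, 383.617], [0.0, 0.0, 0.0, 1.0]]
[ 435.2 -267.7] 32.4 205
[436.4 235.4] 32.6 225
[643.2  43.2] 32.0 182
lid ((638.4943237304688, -73.61072540283203), (182.98411560058594, 160.53271484375), 86.5428695678711)
box ((641.413818359375, -27.5098876953125), (278.52960205078125, 160.6138153076172), 86.33135986328125)
bar ((637.0303955078125, -83.6592025756836), (16.22128677368164, 58.95656204223633), 86.40194702148438)
```

View pics/crop.png

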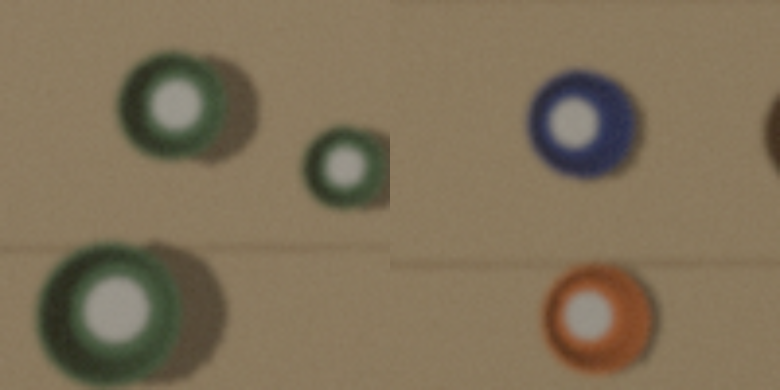

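The crop shows three greens, with the middle one at upper left; the blue dish is above the orange one. Rim radii of 32.4 and 32.6 mm confirm both choices. I go above blue with the fingers closing along x, because the tea caddy crowds it in y.

```bash
python3 -m creep '{"slide":[[2.6,2.9,-1],[2.65,2.95,-1.3],[2.65,2.95,-1.4],[2.65,2.95,-1.4],[2.65,2.95,-1.4],[2.65,2.95,-1.4],[2.65,2.95,-1.3],[2.7,2.9,-1.3]],"turn":[0.144,0.144,0.144,0.144,0.144,0.144,0.144,0.145],"claw":[1,1,1,1,1,1,1,1]}' 20
cat >> h.py <<'E'
def circ(P,cx,cy,zlo,zhi,R=40):
    m=(np.hypot(P[...,0]-cx,P[...,1]-cy)<R)&(P[...,2]>zlo)&(P[...,2]<zhi)
    p=P[m]; q=p[:,:2].astype(np.float32); (c,r)=cv2.minEnclosingCircle(q)
    k=np.c_[2*q,np.ones(len(q))]; s=np.linalg.lstsq(k,(q**2).sum(1),rcond=None)[0]
    print("encl",np.round(c,1),round(r,1),"lsq",np.round(s[:2],1),round(float(np.sqrt(s[2]+s[0]**2+s[1]**2)),1),"n",len(p),"z99",np.percentile(p[:,2],99).round(1),"tcp",np.round(manip.read_state()["eef_pos"],1))
E
python3 - <<'E'
from h import *
im,d,P=snap("wrist","w1"); circ(P,435,-268,22,34)
E
```

```text
clock: 1.4
eef_pos: [435.9, -266.6, 299.3]
eef_rot: [3.141, 0.0, 1.576]
wrist_force: [0.8, -0.5, -0.2]
finger_gap: 93.9
finger_force: 0.0
encl [ 433.9 -267. ] 32.4 lsq [ 434.3 -266.7] 29.8 n 1369 z99 26.5 tcp [ 437.7 -264.   297.7]
```

View pics/w1.png

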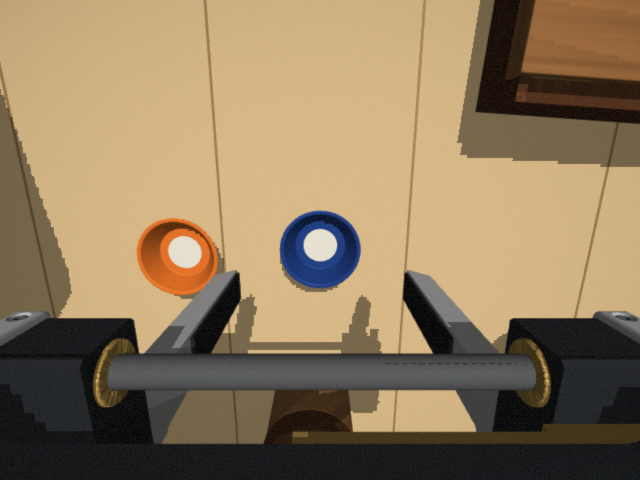

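The wrist picture shows blue at (320,248) between the fingers and orange clear at (178,256). I descend until the tips are 7 mm below the rim.

```bash
python3 -m creep '{"slide":[[0,0,-2.1],[0,0,-2.2],[0,0,-2.2],[0,0,-1.6],[0,0,0],[0,0,0]],"turn":[0,0,0,0,0,0],"claw":[1,1,1,1,1,1]}' 20
python3 - <<'E'
from h import *
im,d,P=snap("wrist","w2"); circ(P,434.5,-267,22,34)
E
```

```text
clock: 2.2
eef_pos: [435.3, -267.9, 219.4]
eef_rot: [3.141, 0.001, 1.571]
wrist_force: [-0.3, 0.3, -0.0]
finger_gap: 94.2
finger_force: 0.0
encl [ 433.9 -267.2] 32.5 lsq [ 434.2 -266.5] 29.8 n 2753 z99 26.3 tcp [ 435.3 -267.8  219.5]
```

```bash
python3 -m creep '{"slide":[[-0.1,0.07,-0.05],[0,0,0],[0,0,0],[0,0,0],[0,0,0],[0,0,0]],"turn":[0,0,0,0,0,0],"claw":[0.8,0.6,0.4,0.4,0.4,0.4]}' 15
python3 -m creep '{"slide":[[0,0,0],[0,0,0.5],[0,0,1.5],[0,0,2],[0,0,0]],"turn":[0,0,0,0,0],"claw":[0.4,0.4,0.4,0.4,0.4]}' 15
```

```text
clock: 3.0
eef_pos: [434.2, -267.0, 218.2]
eef_rot: [3.141, 0.0, 1.571]
wrist_force: [0.1, -0.1, 1.5]
finger_gap: 62.5
finger_force: 15.0
clock: 3.62
eef_pos: [434.4, -267.1, 259.9]
eef_rot: [3.139, 0.002, 1.571]
wrist_force: [0.1, 0.0, -0.2]
finger_gap: 62.6
finger_force: 15.0
```

```bash
python3 -m creep '{"slide":[[0,0,2],[0,0,3],[0,0,2],[0,0,0]],"turn":[0,0,0,0],"claw":[0.4,0.4,0.4,0.4]}' 15
python3 - <<'E'
from h import *
im,d,P=snap("wrist","w3"); z=manip.read_state()["eef_pos"][2]; circ(P,434.5,-267,z-199,z-180)
E
```

```text
clock: 4.12
eef_pos: [434.2, -267.0, 328.8]
eef_rot: [3.14, 0.001, 1.571]
wrist_force: [0.9, 0.2, -0.9]
finger_gap: 62.5
finger_force: 15.0
encl [ 434.5 -260.7] 38.9 lsq [ 434.2 -265.9] 29.7 n 4491 z99 146.7 tcp [ 434.  -266.9  327.7]
```

View pics/w3.png

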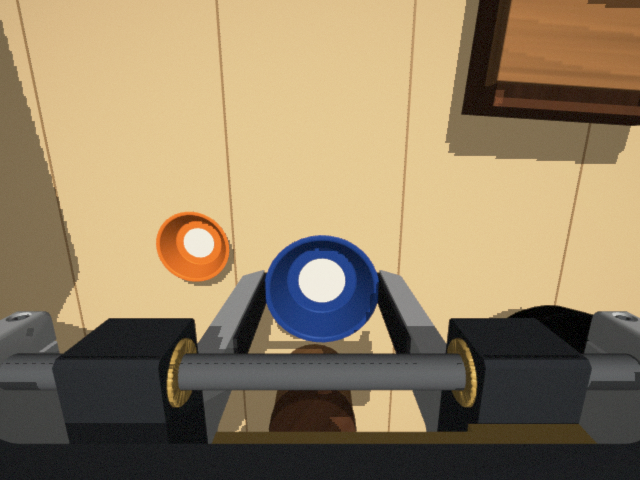

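Blue at (321,288) is held level between the pads. I carry it short of the white dish and measure that one from there.

```bash
python3 -m creep '{"slide":[[2,2,0],[3.5,3.8,0],[3.5,3.8,0],[3.5,3.8,0],[3.5,3.8,0],[3,3.5,0],[2,2,0],[0,0,0]],"turn":[0,0,0,0,0,0,0,0],"claw":[0.4,0.4,0.4,0.4,0.4,0.4,0.4,0.4]}' 15
python3 - <<'E'
from h import *
manip.camera("top");
im,d,P=snap("wrist","w4"); 
for r in manip.cut_out("dish_white","wrist")[:2]:
    m=r["mask"]&(d>0); p=P[m]; print(round(r["score"],2),r["position"],np.round(p.min(0),1),np.round(p.max(0),1))
s=manip.read_state(); t=s["eef_pos"]; circ(P,644,42,28,36)
# held dish by colour
b=(im[...,2].astype(int)>1.5*im[...,0])&(d<300); p=P[b]; zr=np.percentile(p[:,2],98); print("held rim z-tcp",zr-t[2],(p[:,2].max()-t[2]))
q=p[p[:,2]>zr-4][:,:2].astype(np.float32); c,r=cv2.minEnclosingCircle(q); print("held",np.array(c)-t[:2],r,len(q))
E
```

```text
clock: 5.18
eef_pos: [644.7, -38.6, 325.9]
eef_rot: [-3.139, -0.0, 1.573]
wrist_force: [-0.1, 0.5, -0.5]
finger_gap: 62.6
finger_force: 15.0
0.7 [319.6, 138.6] [609.8  13.2  13. ] [673.2  76.   33.4]
encl [641.8  44.1] 32.2 lsq [641.9  44. ] 29.8 n 1505 z99 32.6 tcp [643.7 -40.7 327.1]
held rim z-tcp -192.92097956211788 -21.89681874219309
held [ 1.40641927 22.51069822] 53.1998291015625 2699
```

View pics/w4.png

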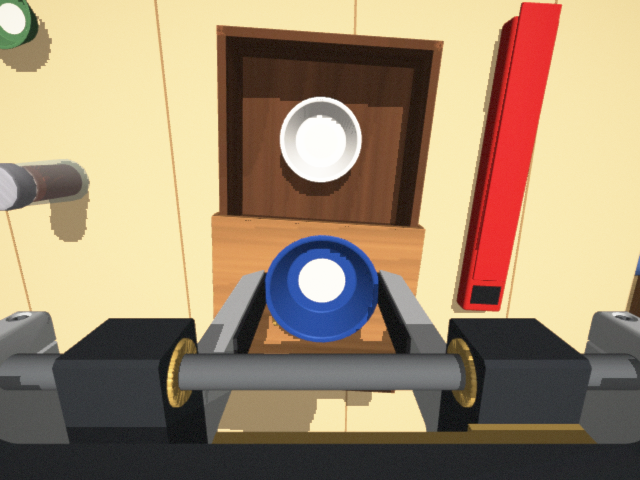

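White sits at (320,139) in the bay with free space round it, and blue is still level.

```bash
cat >> h.py <<'E'
def held(P):
    t=manip.read_state()["eef_pos"]
    m=(abs(P[...,0]-t[0])<29)&(abs(P[...,1]-t[1])<40)&(abs(P[...,2]-t[2]+193)<3)
    q=P[m][:,:2]; c,r=cv2.minEnclosingCircle(q.astype(np.float32)); print("held-tcp y-range",q[:,1].min()-t[1],q[:,1].max()-t[1],np.array(c)-t[:2],r,"tcp",np.round(t,1))
    far=P[m&(P[...,1]>t[1]+15)]; near=P[(abs(P[...,0]-t[0])<29)&(P[...,1]<t[1]-24)&(P[...,1]>t[1]-36)&(abs(P[...,2]-t[2]+193)<8)]
    print("rim z far/near rel",far[:,2].max()-t[2], near[:,2].max()-t[2] if len(near) else None)
E
python3 - <<'E'
from h import *
im,d,P=snap("wrist","w5"); circ(P,642,44,28,36); held(P)
E
```

```text
encl [641.8  44.1] 32.2 lsq [641.8  44.1] 29.8 n 1492 z99 32.4 tcp [643.7 -40.8 327.6]
held-tcp y-range -31.921429144245522 32.433592778287995 [-0.86710177  0.21946189] 32.3387336730957 tcp [643.7 -40.8 327.6]
rim z far/near rel -191.29192276720866 -191.98943679254657
```

```bash
python3 -m creep '{"slide":[[0,2,0],[-0.07,3,0],[-0.1,2.5,-1],[0,0.97,-2],[0,0,-1.5],[0,0,0],[0,0,0],[0,0,0]],"turn":[0,0,0,0,0,0,0,0],"claw":[0.4,0.4,0.4,0.4,0.4,0.4,0.4,0.4]}' 15
```

```text
clock: 6.38
eef_pos: [642.6, 44.2, 283.8]
eef_rot: [3.141, 0.0, 1.57]
wrist_force: [-0.3, -1.0, -0.8]
finger_gap: 62.9
finger_force: 15.0
```

```bash
python3 -m creep '{"slide":[[-0.05,-0.02,-1],[0,0,-1.2],[0,0,-1],[0,0,-0.7],[0,0,-0.3],[0,0,-0.2],[0,0,0],[0,0,0]],"turn":[0,0,0,0,0,0,0,0],"claw":[0.4,0.4,0.4,0.4,0.4,0.4,0.4,0.4]}' 15
python3 -c "
from cell import manip
s=manip.read_state();print(s['wrist_force'],s['eef_pos'])"
```

```text
clock: 7.38
eef_pos: [642.0, 44.5, 239.4]
eef_rot: [3.141, -0.0, 1.571]
wrist_force: [0.1, -0.3, -0.6]
finger_gap: 62.4
finger_force: 15.0
[ 0.11191001 -0.26629151 -0.60343994] [642.01177039  44.49989738 239.44359034]
```

```bash
python3 -m creep '{"slide":[[0,-0.05,-0.1],[0,0,-0.1],[0,0,-0.1],[0,0,-0.1],[0,0,0],[0,0,0]],"turn":[0,0,0,0,0,0],"claw":[0.4,0.4,0.4,0.4,0.4,0.4]}' 15
```

```text
clock: 8.12
eef_pos: [642.0, 44.0, 235.1]
eef_rot: [3.142, 0.0, 1.571]
wrist_force: [-0.4, 0.4, -0.3]
finger_gap: 62.6
finger_force: 15.0
```

```bash
python3 -m creep '{"slide":[[0,0,-0.05],[0,0,-0.05],[0,0,0],[0,0,0]],"turn":[0,0,0,0],"claw":[0.4,0.4,0.4,0.4]}' 15
```

```text
clock: 8.62
eef_pos: [642.0, 44.0, 234.3]
eef_rot: [3.141, -0.0, 1.571]
wrist_force: [-1.6, 0.1, 1.8]
finger_gap: 62.6
finger_force: 15.0
```

Contact comes at the expected height (force −0.6 to +1.8 N). I release softly and back off.

```bash
python3 -m creep '{"slide":[[0,0,-0.03],[0,0,0],[0,0,0],[0,0,0],[0,0,0],[0,0,0]],"turn":[0,0,0,0,0,0],"claw":[0.4,0.4,0.7,0.75,0.85,0.85]}' 3
python3 -m creep '{"slide":[[0,0,1],[0,0,2],[0,-1,3],[0,-3,3],[0,-3,2],[0,-1,0],[0,0,0],[0,0,0]],"turn":[0,0,0,0,0,0,0,0],"claw":[0.85,0.85,0.85,0.85,0.85,0.85,1,1]}' 15
python3 - <<'E'
from h import *
im,d,P=snap("wrist","w6"); circ(P,642,44,38.5,46)
m=(np.hypot(P[...,0]-642,P[...,1]-44)<36)&(P[...,2]>39)
q=P[m]; A=np.c_[q[:,:2]-[642,44],np.ones(len(q))]; print(np.linalg.lstsq(A,q[:,2],rcond=None)[0])
E
```

```text
clock: 9.38
eef_pos: [641.9, 44.0, 233.8]
eef_rot: [-3.141, 0.0, 1.571]
wrist_force: [0.0, 0.3, -0.4]
finger_gap: 79.7
finger_force: 0.0
clock: 10.38
eef_pos: [641.9, -35.0, 342.9]
eef_rot: [-3.14, -0.0, 1.572]
wrist_force: [-1.0, 0.1, -0.5]
finger_gap: 93.2
finger_force: 0.0
encl [641.5  44.1] 32.2 lsq [641.5  44. ] 29.9 n 1338 z99 42.5 tcp [642. -35. 343.]
[-5.25655750e-02 -1.71995568e+00  1.80600897e+02]
```

View pics/w6.png

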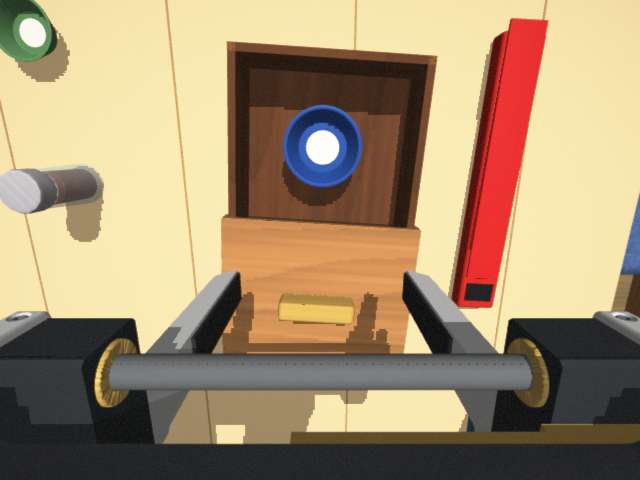

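Blue at (323,146) is nested level: rim height 42.5 mm against 42 expected, centre within 0.3 mm. Next is the middle green.

```bash
python3 -m creep '{"slide":[[-2.2,3,-0.5],[-2.7,3.5,-0.6],[-2.8,3.6,-0.6],[-2.8,3.6,-0.6],[-2.8,3.6,-0.6],[-2.8,3.6,-0.6],[-2.7,3.5,-0.5],[-1.9,2.7,-0.3]],"turn":[0,0,0,0,0,0,0,0],"claw":[1,1,1,1,1,1,1,1]}' 15
python3 -m creep '{"slide":[[0,0,0],[0,0,-1.5],[0,0,-2],[0,0,-1],[0,0,0]],"turn":[0,0,0,0,0],"claw":[1,1,1,1,1]}' 15
python3 - <<'E'
from h import *
im,d,P=snap("wrist","w7"); circ(P,435,236,22,34)
print("large/small check");circ(P,314,270,22,45,50)
E
```

```text
clock: 11.42
eef_pos: [433.4, 236.7, 300.4]
eef_rot: [-3.141, 0.0, 1.572]
wrist_force: [-1.1, 0.3, -0.5]
finger_gap: 94.2
finger_force: 0.0
clock: 12.05
eef_pos: [435.2, 234.5, 255.0]
eef_rot: [-3.14, 0.001, 1.57]
wrist_force: [0.7, -0.3, 0.3]
finger_gap: 93.9
finger_force: 0.0
encl [434.5 236.4] 32.3 lsq [434.4 236.8] 29.7 n 1995 z99 26.4 tcp [435.2 234.7 255.7]
large/small check
encl [315.9 268.1] 42.3 lsq [317.  268.5] 37.3 n 6503 z99 34.0 tcp [435.2 234.7 255.7]
```

View pics/w7.png

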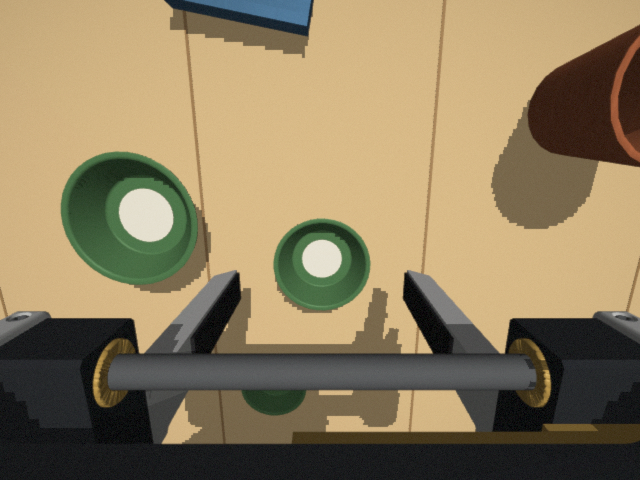

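The middle green (r 32.3 mm) is at (322,263), with the large one (r 42 mm) at (130,217) and the small one below. I grasp the middle one.

```bash
python3 -m creep '{"slide":[[-0.07,0.17,-1.2],[0,0,-1.5],[0,0,-1.05],[0,0,0],[0,0,0]],"turn":[0,0,0,0,0],"claw":[1,1,1,1,1]}' 15
python3 -m creep '{"slide":[[0,0,0],[0,0,0],[0,0,0],[0,0,0],[0,0,0],[0,0,0],[0,0,0]],"turn":[0,0,0,0,0,0,0],"claw":[0.8,0.6,0.4,0.4,0.4,0.4,0.4]}' 15
python3 -m creep '{"slide":[[0,0,0.5],[0,0,1.5],[0,0,3],[0,0,3],[0,0,3],[0,0,1],[0,0,0]],"turn":[0,0,0,0,0,0,0],"claw":[0.4,0.4,0.4,0.4,0.4,0.4,0.4]}' 15
python3 - <<'E'
from h import *
im,d,P=snap("wrist","w8"); held(P)
E
```

```text
clock: 12.72
eef_pos: [434.4, 236.8, 218.5]
eef_rot: [3.141, -0.0, 1.571]
wrist_force: [-0.1, 0.4, 0.3]
finger_gap: 94.2
finger_force: 0.0
clock: 13.6
eef_pos: [434.3, 236.7, 218.4]
eef_rot: [3.141, -0.0, 1.571]
wrist_force: [-0.2, -0.4, 2.3]
finger_gap: 62.7
finger_force: 15.0
clock: 14.48
eef_pos: [434.2, 236.7, 338.6]
eef_rot: [3.141, -0.0, 1.571]
wrist_force: [-0.1, -1.0, -1.0]
finger_gap: 62.8
finger_force: 15.0
held-tcp y-range -32.65558273829191 31.991085449476486 [-0.14830087 -0.31421623] 32.352142333984375 tcp [434.1 236.6 337.8]
rim z far/near rel -190.37494458314293 -190.97800272951923
```

```bash
python3 -m creep '{"slide":[[2,-1.8,0],[3.4,-3.1,0],[3.6,-3.4,0],[3.6,-3.4,0],[3.4,-3.1,0],[2.8,-2.6,0],[1.5,-1.4,0],[0.45,-0.43,0]],"turn":[0,0,0,0,0,0,0,0],"claw":[0.4,0.4,0.4,0.4,0.4,0.4,0.4,0.4]}' 15
python3 -m creep '{"slide":[[0,0,-1],[0,0,-2],[0,0,-2],[0,0,-1],[0,0,0],[0,0,0]],"turn":[0,0,0,0,0,0],"claw":[0.4,0.4,0.4,0.4,0.4,0.4]}' 15
```

```text
clock: 15.52
eef_pos: [642.2, 43.6, 336.5]
eef_rot: [-3.139, 0.0, 1.57]
wrist_force: [0.1, 0.2, -0.7]
finger_gap: 62.6
finger_force: 15.0
clock: 16.27
eef_pos: [641.9, 44.5, 279.1]
eef_rot: [3.141, -0.0, 1.571]
wrist_force: [0.3, 0.3, -0.7]
finger_gap: 62.5
finger_force: 15.0
```

Down to 249.5, then creep.

```bash
python3 -m creep '{"slide":[[-0.01,0,-0.8],[0,0,-0.9],[0,0,-0.7],[0,0,-0.35],[0,0,-0.2],[0,0,0],[0,0,0]],"turn":[0,0,0,0,0,0,0],"claw":[0.4,0.4,0.4,0.4,0.4,0.4,0.4]}' 15
python3 -m creep '{"slide":[[0,0,-0.1],[0,0,-0.1],[0,0,-0.1],[0,0,0],[0,0,0]],"turn":[0,0,0,0,0],"claw":[0.4,0.4,0.4,0.4,0.4]}' 15
```

```text
clock: 17.15
eef_pos: [641.7, 44.4, 249.1]
eef_rot: [3.141, -0.0, 1.571]
wrist_force: [0.1, -0.1, -0.6]
finger_gap: 62.7
finger_force: 15.0
clock: 17.77
eef_pos: [641.7, 44.4, 245.8]
eef_rot: [-3.142, 0.0, 1.571]
wrist_force: [0.1, 0.4, -0.9]
finger_gap: 62.7
finger_force: 15.0
```

```bash
python3 -m creep '{"slide":[[0,0,-0.05],[0,0,-0.05],[0,0,0],[0,0,0]],"turn":[0,0,0,0],"claw":[0.4,0.4,0.4,0.4]}' 15
```

```text
clock: 18.27
eef_pos: [641.7, 44.4, 244.9]
eef_rot: [3.142, 0.0, 1.571]
wrist_force: [0.2, 0.7, -0.4]
finger_gap: 62.7
finger_force: 15.0
```

```bash
python3 -m creep '{"slide":[[0,0,-0.05],[0,0,-0.05],[0,0,0],[0,0,0]],"turn":[0,0,0,0],"claw":[0.4,0.4,0.4,0.4]}' 15
```

```text
clock: 18.77
eef_pos: [641.7, 44.4, 244.4]
eef_rot: [3.141, -0.0, 1.571]
wrist_force: [-2.5, -1.0, 5.0]
finger_gap: 62.8
finger_force: 15.0
```

```bash
python3 -m creep '{"slide":[[0,0,0],[0,0,0],[0,0,0],[0,0,0],[0,0,0],[0,0,0]],"turn":[0,0,0,0,0,0],"claw":[0.4,0.4,0.7,0.75,0.85,0.85]}' 3
python3 -m creep '{"slide":[[0,0,1],[0,0,2],[0,-2,3],[0,-3,3],[0,-3,1],[0,-2,0],[0,0,0],[0,0,0]],"turn":[0,0,0,0,0,0,0,0],"claw":[0.85,0.85,0.85,0.85,0.85,0.85,0.85,0.85]}' 15
python3 - <<'E'
from h import *
im,d,P=snap("wrist","w9"); circ(P,642,44,48.5,56)
m=(np.hypot(P[...,0]-642,P[...,1]-44)<36)&(P[...,2]>46)&(P[...,2]<60)
q=P[m]
for n,s in [("+x",q[:,0]>660),("-x",q[:,0]<624),("+y",q[:,1]>62),("-y",q[:,1]<26)]: print(n,np.percentile(q[s][:,2],95).round(1))
m=(P[...,2]>80)&(P[...,2]<92)&(abs(P[...,0]-640)<80)&(abs(P[...,1]+83)<60)
print("bar",cv2.minAreaRect(P[m][:,:2].astype(np.float32)))
E
```

```text
clock: 19.52
eef_pos: [641.6, 44.4, 243.8]
eef_rot: [-3.141, 0.0, 1.571]
wrist_force: [0.6, 0.0, 0.4]
finger_gap: 79.5
finger_force: 0.0
clock: 20.52
eef_pos: [641.7, -54.8, 343.3]
eef_rot: [-3.141, -0.0, 1.571]
wrist_force: [-0.4, 0.0, 0.7]
finger_gap: 79.8
finger_force: 0.0
encl [641.2  44.1] 32.2 lsq [641.2  44. ] 29.9 n 1508 z99 52.5 tcp [641.7 -54.6 343.3]
+x 52.0
-x 51.8
+y 51.9
-y 51.9
bar ((636.8922119140625, -82.4725112915039), (15.95040225982666, 59.549861907958984), 86.71890258789062)
```

View pics/w9.png

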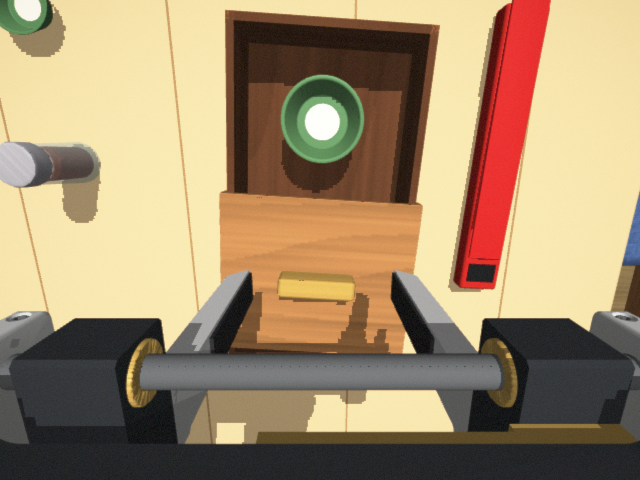

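All three are level: rim 52.0 mm all round, centre (641.2,44.1), green at (322,119). Now I close the fingers and push the bar at (316,286) from its −y side.

```bash
python3 -m creep '{"slide":[[-0.1,-1.5,0],[-0.2,-2.5,0],[-0.2,-2.3,0],[0,-0.4,0],[0,0,0],[0,0,0],[0,0,-1],[0,0,-1]],"turn":[-0.03,-0.03,0,0,0,0,0,0],"claw":[0.5,0.3,0,0,0,0,0,0]}' 15
python3 -m creep '{"slide":[[0,0,-1.5],[0,0,-2],[0,0,-1.4],[0,0,-0.5],[0,0,0],[0,0,0]],"turn":[0,0,0,0,0,0],"claw":[0,0,0,0,0,0]}' 15
```

```text
clock: 21.58
eef_pos: [636.6, -122.2, 322.8]
eef_rot: [-3.141, -0.0, 1.511]
wrist_force: [-0.0, -0.2, 0.5]
finger_gap: 3.3
finger_force: 0.0
clock: 22.32
eef_pos: [636.8, -122.6, 270.5]
eef_rot: [3.14, 0.0, 1.511]
wrist_force: [-0.7, 0.2, -1.3]
finger_gap: 0.4
finger_force: 0.0
```

```bash
python3 -m creep '{"slide":[[0.03,0.7,0],[0.05,0.8,0],[0.05,0.8,0],[0.06,1,0],[0.1,1.5,0],[0.1,1.6,0],[0.1,1.6,0],[0.1,1.6,0]],"turn":[0,0,0,0,0,0,0,0],"claw":[0,0,0,0,0,0,0,0]}' 15
python3 -m creep '{"slide":[[0.1,1.6,0],[0.1,1.5,0],[0.07,1.2,0],[0.05,0.8,0],[0.03,0.5,0],[0.02,0.3,0],[0,0,0],[0,0,0]],"turn":[0,0,0,0,0,0,0,0],"claw":[0,0,0,0,0,0,0,0]}' 15
```

```text
clock: 23.32
eef_pos: [642.6, -25.3, 269.9]
eef_rot: [3.141, -0.0, 1.511]
wrist_force: [0.5, -2.2, 1.5]
finger_gap: 0.5
finger_force: 1.0
clock: 24.32
eef_pos: [646.2, 26.9, 269.9]
eef_rot: [-3.14, 0.01, 1.508]
wrist_force: [-7.1, -46.8, 5.3]
finger_gap: 0.5
finger_force: 23.3
```

```bash
python3 -m creep '{"slide":[[0,-0.6,0],[0,-1,0],[0,-2,1],[0,-2,3],[0,-3,3],[0,-2,1],[0,0,0],[0,0,0]],"turn":[0,0,0,0,0,0,0,0],"claw":[0,0,0,0,0,0,0,0]}' 15
python3 - <<'E'
from h import *
im,d,P=snap("wrist","w10")
m=(P[...,2]>80)&(P[...,2]<92)&(abs(P[...,0]-640)<80)&(abs(P[...,1]-43)<50)
print("bar",cv2.minAreaRect(P[m][:,:2].astype(np.float32)))
im,d,P=snap("top","top2")
b=lambda lo,hi:(P[...,2]>lo)&(P[...,2]<hi)&(abs(P[...,0]-643)<85)
m=b(60,68)&(P[...,1]>0)&(P[...,1]<140);print("lid y",P[m][:,1].min(),P[m][:,1].max())
s=manip.read_state(); print(s["eef_pos"],s["wrist_force"],s["clock"])
E
```

```text
clock: 25.32
eef_pos: [646.2, -73.0, 348.5]
eef_rot: [-3.14, -0.0, 1.511]
wrist_force: [-0.2, 0.0, 1.1]
finger_gap: 0.7
finger_force: 0.0
bar ((644.2439575195312, 42.11443328857422), (16.001745223999023, 60.00035858154297), 86.51025390625)
lid y 1.876218125459829 113.54949339601102
[646.28184668 -72.6705122  348.70203651] [ 1.23769341  0.16502901 -0.39356398] 25.425
```

View pics/w10.png

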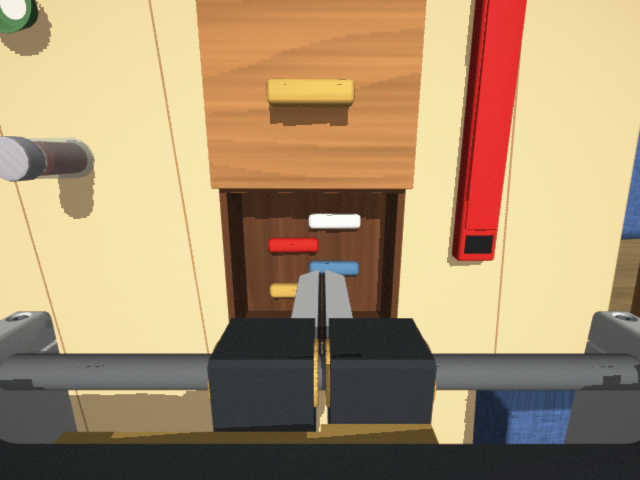

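The bar at (311,92) stands over the centre of the dish bay, 69 mm from the box centre. The lid reaches the box's +y end, and nothing is in contact with the robot.

```bash
python3 -c "
from cell import manip
print(manip.sign_off())"
```

```text
the job is handed in; nothing more can be done
None
```

The blue dish is nested in the white one and the green dish sits on top, measured level and fully home; the lid is pushed to its stop over them, and I handed the job in at about 25 s of the 72 s, with no verdict returned.

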